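# Clamp a rock specimen for viewing

### The arm

A 6-joint arm with a two-finger parallel gripper is mounted at the origin on the work surface. World frame = base frame: x ahead of the robot, y to its left, z up, the work surface at z = 0. Lengths are in m, angles in rad, forces in N, time in s.
With the tool pointing down it reaches from about 0.375 to 0.925 m from the base axis. Payload 5.7 kg.
Tool frame: the origin (TCP) lies midway between the tips of the shut fingers; the grasp point (between the pads) lies 19 mm behind it (env.grasp_offset is the distance from the TCP to the grasp point, in m); z points along the fingers, y is the line along which they close (so a half turn about z gives the same grasp; the last joint's range is limited). The gripper opens to 85 mm and grips with 20 to 120 N. Pads are 22 mm wide; open, the fingers measure 114 mm over their backs; the gripper's body (76 mm by 85 mm) begins 54 mm behind the grasp point. The pads swing forward as they close: fully open they stand 13 mm farther back than shut.
Start: joints at [1.19, 0.359, 1.51, -0, 1.272, -0.115], TCP at [0.158, 0.579, 0.231] pointing down, gripper open.
Joint ranges: [-2.97, 2.97], [-1.01, 2.36], [0.21, 2.38], [-0.96, 4.11], [0.2, 2.71], [-2.98, 2.98]. Speed limits (rad/s): [2.39, 2.39, 3.14, 3.14, 3.14, 3.14].

### API

Orientations are given as a rotation vector (axis times angle).
In Python, from cell import env gives the robot as it stands.
- The arm moves only by the tool carry_out, never from a script. Its argument "moves" is a list that holds one entry, the list of rows, each a list of 5 numbers: the finger opening in m, from 0 to 0.0854, then the shift along the tool's x, y, z in m, then the turn about the tool's z in degrees. In form: [[[gripper, tx, ty, tz, roll], ...]]. A call has 1 to 20 rows; each row shifts and turns the commanded pose from where the row before left it, along the tool's axes as they then stand; what a row does not reach is not made up. A row lasts 1/8 s, in which the tool goes at most 62.5 mm and 10.7 degrees, less where a joint would pass 70% of its speed; a pose out of reach is approached as far as the arm can. A call is refused whole if a number of a shift passes 0.0625 or a number of a turn 10.7, either way. A call with a gripper value outside its range is refused whole. The fingers move at their own pace and stop on an object; "newtons" is the grip in N (left out, the last holds). Time passes only in rows, so rows that do not move let the fingers close. It gives the time, the measured TCP pose, the force, the opening and the grip force at its end, in the units of the state.
- env.state(): the state, without advancing time (a new reading comes with each control period).
- env.camera(name): name is "scene" or "top" or "wrist"; returns a dict with "image" (480x640x3 uint8, red, green, blue), "z_map" (480x640 float32, m along the optical axis (not along the pixel's ray), 0 where there is no reading), "fx", "fy", "cx", "cy" (pixels), "world_from_camera" (4x4, takes a point from camera to world coordinates); the wrist camera has in their place "T_tool_cam" (4x4, takes a point from camera to tool coordinates, whose origin is the TCP and whose axes are the flange's). Camera axes: x right, y down, z forward; pixel columns grow to the right and rows downward; lengths in m; the calibration is good to about 2 mm. A picture is of the moment at which its call begins: read the wrist's pose just before it.
- env.job_done(): hands the job in; it is judged then, once.
Trained networks look in a picture, given as the dict that the camera call returned (one of the last four; its "shot" number tells which), for a name from the list of things; names that differ only in an ending like _2 or _b are one class to them, and where a whole thing is asked for, a point or a joint stands for the part that bears it (a point fixed in the world has none). Each returns a list of dicts, best first, with "confidence" (0 to 1); they miss things now and then, are a little off and sometimes report something else, mostly with a low value. They report only what shows in the picture. A call takes as long as a camera call. They do not tell look-alikes from the thing itself.
- env.cut_out(picture, thing): "mask" (480x640 bool, what is visible of it) and "centre" ([column, row] in pixels, amid what is visible of it).
The state is a dict: "time_s": time; "joints": joint angles; "joint_vel": joint speeds; "tau": joint torques, N m; "tool_pos": TCP position; "eef_rot": TCP orientation; "wrist_force": force on the tool from outside, world axes, zero at the start; "moment": the same for the moment, N m; "gripper_width": opening from 0.0 (shut) to 1.0 (fully open); "grip_force": force on a finger pad.
Only numpy, scipy, OpenCV 4.12 (cv2) and the standard library are available. Lean on these libraries where they do the work, as an engineer would, in place of code of your own. Each camera call takes 0.05 s, during which the arm holds its last target. There are 200 camera calls.

### The job

Take the brick-red rock specimen out of the tray and lay it flat on the bar clamp's black cradle, square to the bar and end-on against the fixed jaw (the tray lets you hold it only by its ends and the clamp only by its sides, so put it down on the desk in between and take it again). Push the free jaw up against it until the jaw tilts and binds on the bar, then screw the handle tight, about half a turn clockwise, and let go. Leave the other two specimens in the tray, and do not disturb the bottle or the slide box.

Things in the scene. Friction and masses are not known exactly. Their poses are not given: they have to be found in the camera images.
- block_mid (a point): Centre of the brick-red sawn rock specimen: a block 64 long (its x axis) x 36 wide (y) x 34 high (z), 130 to 270 g. It starts lying in one of the tray's three lanes, its length along the lane; 40 mm or more is free beyond each end, only about 5 mm beside each long side.
- tray: White specimen tray, fixed, 160 (x) x 158 (y) x 42 high, floor and outer walls 5 thick; origin under its centre on the desk. Two dividers as high as the rim make three lanes along its x axis, each 150 long and about 46 wide, centred at y -51, 0, +51. The red block lies in any one of them, the grey and white blocks in the others.
- slate_mid (a point): Centre of the grey specimen block (bystander, same size), to stay in the tray.
- marble_mid (a point): Centre of the white marble specimen block (bystander, same size), to stay in the tray.
- clamp: Bar clamp on a plywood board 10 thick (x -42 to 182, y -65 to 65). Origin: on the desk below the middle of the fixed jaw's clamping face; x runs along the bar from fixed to free jaw (roughly to the robot's left), z up. Fixed jaw: blue block, x -28 to 0, y -22 to 22, top at z 82. Steel bar: top at z 34, ends at x 182. Between tray and board at least 150 mm of desk is free to put the block down.
- cradle (a point): Middle of the black cradle's floor, 40 mm above the desk, at x 37.5, y 0 in the clamp's frame; axes as the clamp's. The floor is 32 wide (y), open at both sides, 75 long (x) from the fixed jaw's face to a 5 mm high lip 6 thick. A seated block has its length along x and its centre 17 mm above this point.
- jaw (a joint): Slide of the free jaw along the bar, m. At 0 the gap from the fixed jaw's face to the jaw's pad is 130 mm (screw backed off); the gap is 130 mm minus this value, so 66 mm of travel meets a 64 mm block. Starts at 0 to 28 mm. It stays where left; about 15 N moves it.
- tilt (a joint): Tilt of the free jaw back from the work, rad, against a light spring. 0 when free; when the pad bears on the work the jaw tips back, its collar binds on the bar at about 0.05 rad (no further) and then holds the pad against about 15 N.
- push_lug (a point): On the rear face (away from the work) of the orange push lug on the +y side of the free jaw's collar (a like one at -y). Lugs: clamp y 14 to 50 (this point at 38), 20 high, 10 thick, centre 23 above the desk. Push along the clamp's -x with closed fingers from above: 20 to 24 N slides the jaw home, tilts it and makes it bite. Jaw column: blue, 30 wide, top 72 above the desk; a screw runs back from it.
- spindle: The screw spindle with the 22 mm round steel pressure pad at its front. Origin at the centre of the pad's face, 57 mm above the desk; x, y, z parallel to the clamp's while the jaw is untilted.
- red_knob (a point): Centre of the red free-spinning grip, a roller 24 in diameter and 20 long along the bar (6 mm end play), on one end of the tommy-bar handle (black one on the other), 40 from the screw axis. The handle turns in the plane across the bar, 136 behind the pad's face, over bare desk. Red starts on the clamp's -y side, above level, and moves over the top to the +y side as the screw tightens.
- handle_hub (a point): Centre of the handle, on the screw axis, 57 mm above the desk.
- screw (a joint): Handle angle, rad, 0 (backed off) to 5. Tightens clockwise seen from the handle's end looking at the jaw; each rad drives the pad 1 mm forward. The red grip's angle from straight up towards the clamp's +y is (value - 1.2). Starts at 0 to 0.4; stays where left; 3 to 4 N at a grip turns it. With the jaw pushed home it is tight at 2 or more.
- bottle: Purple drinking bottle (bystander), 66 mm across, 190 high; origin at its foot.
- slidebox: Paper-white box with ten yellow slides (bystander), 110 x 160 x 20; origin under its centre.
There are look-alikes about, which are no part of the job. What is meant by the part that bears block_mid is not blue, and is the smaller of those in its own colour.

How it is judged:
By the outcome, as a careful person would: the job done as asked, in the order asked, and still so for the second after the job is handed in, with the robot touching nothing.
It also fails if it takes over 70 s, if anything falls off the work surface, if the arm or the gripper's body presses on something with over 40 N, if the wrist force passes 120 N, or if a joint passes its speed limit or range.

## Working session

There is one attempt and no reset: what is moved stays moved. The work goes in short steps, Python scripts to look and compute and a tool call to move; the robot and the scene stay as the last step left them, time stands still between calls to the robot, and variables do not carry over. Pictures are saved under pics/ and viewed, at most 10 in all, crops included, and the job is handed in when it is done.

Besides the shell and the picture viewer there is one more tool, called after "Request:" as name(argument=value, ...) on one line, values as JSON. carry_out: Moves the arm, as the interface text tells. Its arguments: {"type":"object","properties":{"moves":{"type":"array"},"newtons":{"type":"number"}},"required":["moves"]}

```bash
mkdir -p pics; ls
cat > h.py <<'E'
import numpy as np, cv2
from cell import env
def pts(p, mask=None):
    z=p["z_map"]; v,u=np.mgrid[0:480,0:640]
    m=(z>0) if mask is None else (mask&(z>0))
    z=z[m]; X=np.c_[(u[m]-p["cx"])/p["fx"]*z,(v[m]-p["cy"])/p["fy"]*z,z]
    T=p["world_from_camera"]; return X@T[:3,:3].T+T[:3,3], m
def save(p,n,box=None,s=1):
    im=p["image"][:,:,::-1]
    if box: im=im[box[1]:box[3],box[0]:box[2]]
    cv2.imwrite("pics/"+n,cv2.resize(im,None,fx=s,fy=s,interpolation=cv2.INTER_CUBIC))
E
python3 - <<'E'
from h import *
p=env.camera("top"); save(p,"top0.png")
q=env.camera("scene"); save(q,"scene0.png")
for n in ["block_mid","tray","slate_mid","marble_mid","clamp","cradle","jaw","push_lug","spindle","red_knob","handle_hub","bottle","slidebox"]:
  for nm,pic in (("top",p),("scene",q)):
    for r in env.cut_out(pic,n)[:3]:
      P,_=pts(pic,r["mask"])
      print(n,nm,round(r["confidence"],2),np.round(r["centre"]),r["mask"].sum(),np.round(np.median(P,0),3) if len(P) else None, np.round(P.max(0)-P.min(0),3) if len(P) else None)
print(env.state(), env.grasp_offset)
E
```

```text
pics
block_mid top 0.78 [431. 327.] 1007 [ 0.314 -0.293  0.049] [0.105 0.092 0.058]
block_mid top 0.69 [427. 260.] 463 [ 0.486 -0.301  0.039] [0.068 0.05  0.043]
block_mid top 0.67 [360. 321.] 840 [ 0.335 -0.131  0.048] [0.103 0.084 0.053]
block_mid scene 0.77 [331. 152.] 1055 [ 0.32  -0.283  0.04 ] [0.105 0.141 0.054]
block_mid scene 0.6 [367. 194.] 1269 [ 0.342 -0.12   0.042] [0.137 0.087 0.053]
block_mid scene 0.57 [263. 168.] 294 [ 0.492 -0.299  0.038] [0.067 0.047 0.025]
tray top 0.82 [437. 260.] 3195 [ 0.489 -0.309  0.011] [0.192 0.197 0.053]
tray scene 0.72 [268. 177.] 3173 [ 0.507 -0.279  0.027] [0.214 0.251 0.05 ]
tray scene 0.67 [400. 337.] 2133 [0.539 0.218 0.059] [0.101 0.167 0.099]
slate_mid top 0.84 [409. 254.] 434 [ 0.494 -0.252  0.04 ] [0.066 0.048 0.04 ]
marble_mid top 0.7 [446. 259.] 438 [ 0.48  -0.351  0.04 ] [0.066 0.044 0.032]
marble_mid top 0.28 [215. 235.] 767 [0.533 0.218 0.063] [0.097 0.155 0.1  ]
marble_mid scene 0.38 [207. 230.] 2812 [ 0.704 -0.098  0.099] [0.094 0.176 0.196]
clamp top 0.74 [256. 233.] 4989 [0.53  0.12  0.012] [0.131 0.338 0.101]
clamp scen
[... 1568 characters left out ...]
1.4, 'joints': array([ 1.18986644e+00,  3.58823565e-01,  1.51039802e+00,  1.30208724e-05,
        1.27250832e+00, -1.15091299e-01]), 'joint_vel': array([ 3.92897216e-04, -3.97899953e-04,  2.62572654e-04,  2.88982600e-05,
        3.48773860e-04,  2.45859054e-04]), 'tau': array([ 6.61454123e-04, -5.27584076e+01, -2.79041702e+01, -2.59547323e-04,
        1.85011631e-03,  9.38169393e-06]), 'tool_pos': array([0.15761667, 0.57889343, 0.23125349]), 'eef_rot': array([-4.16349661e-01, -3.11383523e+00,  2.04189139e-04]), 'wrist_force': array([-0.94669298,  0.99088832,  0.72452355]), 'moment': array([-0.01447803, -0.01488476,  0.02717546]), 'grip_force': 0.0, 'gripper_width': 0.9993481564212492} 0.0187
```

View pics/top0.png

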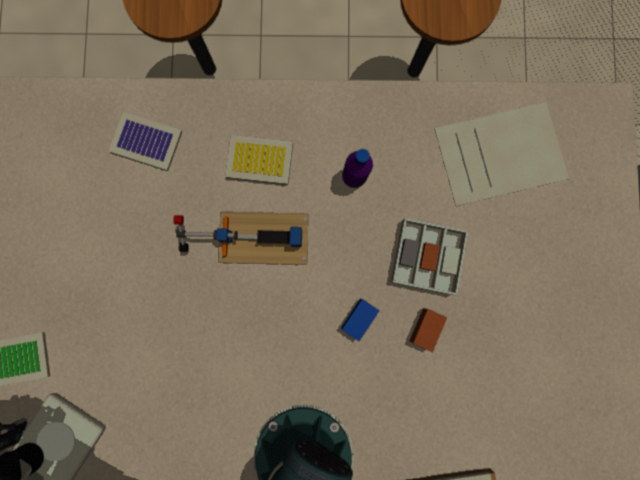

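View pics/scene0.png

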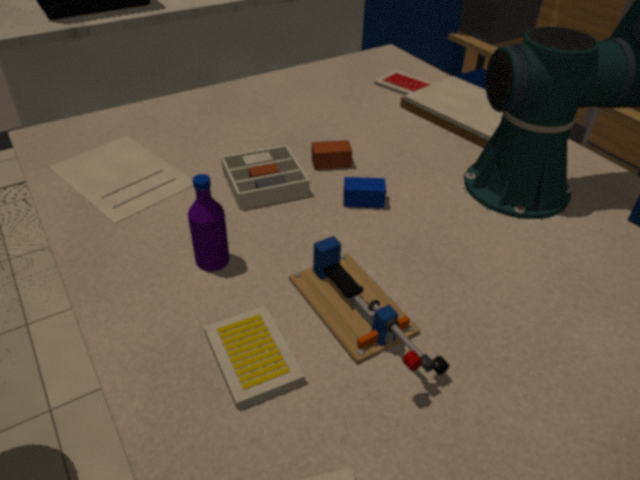

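Red candidates: the block in the tray's middle lane (430,257) and the red block on the desk (429,330). Blue (360,320) is ruled out. The tray one is the smaller of the reds and lies in a lane, so it's the one meant. I'll confirm this in a crop and measure.

```bash
cat >> h.py <<'E'
def rect(P):
    (c,s,a)=cv2.minAreaRect((P[:,:2]*1000).astype(np.float32)); 
    a=a if s[0]>=s[1] else a+90
    a=(a+90)%180-90
    return np.round(c,1),np.round(sorted(s),1),round(a,1)   # mm, deg of long axis in world
def near(P,c,r): return np.hypot(P[:,0]-c[0],P[:,1]-c[1])<r
E
python3 - <<'E'
from h import *
p=env.camera("top"); save(p,"crop1.png",(150,190,480,360),2.4)
q=env.camera("scene")
for nm,pic in (("top",p),("scene",q)):
  P,m=pts(pic); C=pic["image"][m].astype(int); R,G,B=C.T; z=P[:,2]
  red=(R>1.8*G)&(R>60)&(B<G*1.2)
  k=red&near(P,(.488,-.3),.06)&(z>.033)&(z<.045); print(nm,"block",rect(P[k]),np.median(z[k]),k.sum())
  k=red&near(P,(.318,-.29),.08)&(z>.03); print("bigred",rect(P[k]),np.percentile(z[k],95))
  k=near(P,(.489,-.305),.14)&(z>.036)&(z<.05); print("tray",rect(P[k]),np.median(z[k]))
  blue=(B>1.5*R)&(B>40)
  k=blue&near(P,(.53,.06),.06)&(z>.072); print("fixed",rect(P[k]),np.median(z[k]))
  k=blue&near(P,(.53,.2),.08)&(z>.064)&(z<.085); print("free",rect(P[k]),np.median(z[k]))
  k=near(P,(.53,.12),.2)&(z>.006)&(z<.013); print("board",rect(P[k]),np.median(z[k]))
  k=(R>1.5*G)&(G>1.5*B)&near(P,(.53,.22),.09)&(z>.02)&(z<.04)&(R>90); print("lugs",rect(P[k]),np.median(z[k]),k.sum())
  k=(R>2.5*G)&near(P,(.54,.31),.07)&(z>.03); print("knob",rect(P[k]),z[k].min(),z[k].max())
  k=blue&near(P,(.335,-.13),.08)&(z>.02); print("bluebl",rect(P[k]),np.percentile(z[k],95))
E
```

```text
top block (array([ 488.1, -303.1]), array([35.4, 62.8]), -12.9) 0.03989643622845873 360
bigred (array([ 311.2, -297. ]), array([49.2, 86.7]), -23.8) 0.05248507220982339
tray (array([ 460. , -298.2]), array([159.7, 218.4]), -11.1) 0.04047249042348988
fixed (array([531.2,  26.6]), array([26.2, 41. ]), 0.5) 0.08248627923269791
free (array([532.9, 202.1]), array([25.9, 26.7]), 0.6) 0.07212932357746671
board (array([520.2, 117.1]), array([359. , 382.8]), 87.8) 0.010138539957542436
lugs (array([534.5, 202.6]), array([10.7, 97.2]), -0.4) 0.03296634055716652 95
knob (array([564.5, 301.3]), array([17.8, 18.7]), -1.8) 0.08387526060187711 0.09712648046946293
bluebl (array([ 333.5, -132. ]), array([49.8, 88.4]), -33.7) 0.051595001873208556
scene block (array([ 491.1, -302.4]), array([39.5, 61.7]), -9.4) 0.03890559555808343 216
bigred (array([ 315.6, -295.5]), array([53.1, 86.3]), -25.5) 0.049927896055187146
tray (array([ 460.8, -296.4]), array([165. , 220.1]), -11.3) 0.03907802429436347
fixed (array([533.4,  27.8]), array([27.5, 42.7]), 1.7) 0.08136742005215092
free (array([535.8, 203.7]), array([25.4, 27.7]), -0.9) 0.07133132712493029
board (array([587.6, 109.3]), array([225.9, 242.2]), -0.9) 0.009598117234663417
lugs (array([534.4, 199. ]), array([19.8, 99.1]), -1.1) 0.032509534754502356 149
knob (array([540. , 303.8]), array([21. , 76.7]), 0.2) 0.031390417023224426 0.09728082427083062
bluebl (array([ 336. , -131.8]), array([55.9, 87.2]), -32.8) 0.04889970487641983
```

View pics/crop1.png

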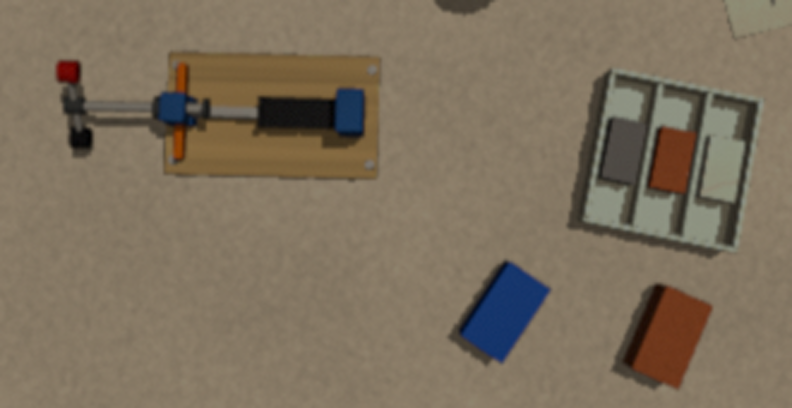

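The crop confirms it: the tray's middle-lane block (~675,160 in the crop) is clearly smaller than the red desk block (~670,335). I'm moving towards the clamp first for a wrist look on the way.

Request:
carry_out(moves=[[[0.085,-0.041,-0.031,-0.007,0],[0.085,-0.041,-0.031,-0.007,0],[0.085,-0.041,-0.031,-0.007,0],[0.085,-0.041,-0.031,-0.007,0],[0.085,-0.041,-0.031,-0.007,0],[0.085,-0.041,-0.031,-0.007,0],[0.085,-0.041,-0.031,-0.007,0],[0.085,-0.041,-0.031,-0.007,0],[0.085,-0.041,-0.031,-0.007,0],[0.085,-0.041,-0.031,-0.007,0],[0.085,0,0,0,10.7],[0.085,0,0,0,10.7],[0.085,0,0,0,10.7],[0.085,0,0,0,10.7],[0.085,0,0,0,10.7],[0.085,0,0,0,10.7],[0.085,0,0,0,10.6],[0.085,0,0,0,0]]])

```text
time_s: 3.75
tool_pos: [0.4717, 0.1721, 0.3013]
eef_rot: [2.22, 2.223, -0.0]
wrist_force: [0.7, -0.5, -0.3]
gripper_width: 0.995
grip_force: 0.0
```

```bash
cat >> h.py <<'E'
from scipy.spatial.transform import Rotation as Ro
def st():
    s=env.state(); R=Ro.from_rotvec(s["eef_rot"]).as_matrix(); y=np.degrees(np.arctan2(R[1,1],R[0,1]))
    print("t",round(s["time_s"],2),"pos",np.round(s["tool_pos"],4),"yaw(tool y)",round(y,2),"tilt",np.round(R[:,2],3),"w",round(s["gripper_width"]*85.4,1),"grip",round(s["grip_force"],1),"F",np.round(s["wrist_force"],1),"q",np.round(s["joints"],2))
    return s,R
def wrist():
    s,R=st(); p=env.camera("wrist"); T=np.eye(4); T[:3,:3]=R; T[:3,3]=s["tool_pos"]; p["world_from_camera"]=T@p["T_tool_cam"]; return p
def go(x,y,z,yaw=None):   # tool-axes shift at present yaw, then roll
    s,R=st(); d=R.T@(np.array([x,y,z])-s["tool_pos"]); print("shift mm",np.round(d*1000,1), "roll", None if yaw is None else round((np.degrees(np.arctan2(R[1,1],R[0,1]))-yaw+180)%360-180,1))
E
python3 - <<'E'
from h import *
p=wrist(); save(p,"w1.png")
P,m=pts(p); print(P.min(0),P.max(0))
C=p["image"][m].astype(int); R,G,B=C.T; z=P[:,2]
blue=(B>1.5*R)&(B>40)
k=blue&near(P,(.53,.03),.06)&(z>.076); print("fixed",rect(P[k]),np.median(z[k]),k.sum())
k=blue&near(P,(.53,.2),.06)&(z>.066)&(z<.078); print("free",rect(P[k]),np.median(z[k]),k.sum())
k=near(P,(.53,.12),.135)&(z>.007)&(z<.013); print("board",rect(P[k]),np.median(z[k]))
k=(R>1.5*G)&(G>1.3*B)&near(P,(.53,.2),.06)&(z>.028)&(z<.037)&(R>90); print("lugs",rect(P[k]),np.median(z[k]),k.sum())
k=(R>2.5*G)&near(P,(.54,.31),.07)&(z>.03); print("knob",k.sum(), rect(P[k]) if k.sum()>5 else 0)
k=(C.max(1)<60)&near(P,(.53,.08),.05)&(z>.036)&(z<.05); print("cradle",rect(P[k]),np.percentile(z[k],[5,50,95]),k.sum())
go(.489,-.303,.2,-11)
E
```

```text
t 3.75 pos [0.4717 0.1721 0.3013] yaw(tool y) 0.07 tilt [-0. -0. -1.] w 84.9 grip 0.0 F [ 0.7 -0.5 -0.3] q [ 0.21  0.16  1.62 -0.    1.37  0.21]
[-0.04464772 -0.43200349 -0.24784731] [1.22547309 0.37684106 0.40069011]
fixed (array([530.9,  27. ]), array([26.6, 42.1]), 0.2) 0.08301929924419521 793
free (array([532.8, 202.7]), array([26.1, 28.2]), -0.7) 0.0729926934134516 664
board (array([533. , 109.6]), array([130.2, 224. ]), 89.4) 0.011182033801418634
lugs (array([533.5, 202.8]), array([ 9.6, 98.7]), -0.8) 0.033902555078281216 442
knob 558 (array([564. , 302.2]), array([18.5, 20.7]), -1.0)
cradle (array([528.1,  78.4]), array([41.1, 86. ]), -86.8) [0.0397672  0.04139815 0.04643189] 1693
t 3.8 pos [0.4718 0.1721 0.3013] yaw(tool y) 0.19 tilt [ 0. -0. -1.] w 85.3 grip 0.0 F [ 0.  -0.7  0.2] q [ 0.21  0.16  1.62 -0.    1.37  0.21]
shift mm [-475.1   15.7  101.4] roll 11.2
```

View pics/w1.png

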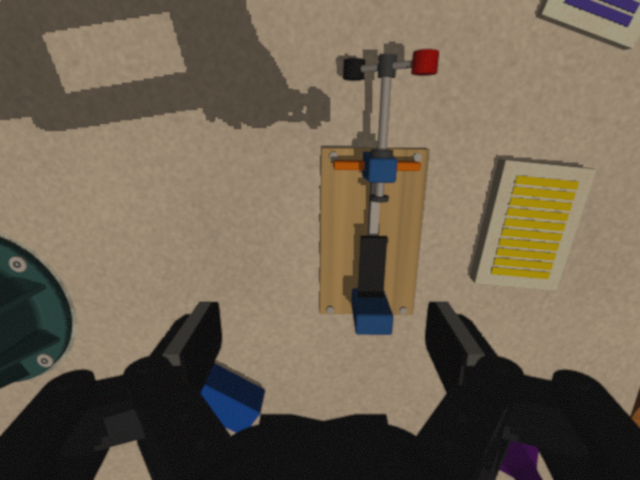

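Request:
carry_out(moves=[[[0.085,-0.04,0.0013,0.005,0],[0.085,-0.04,0.0013,0.005,0],[0.085,-0.04,0.0013,0.005,0],[0.085,-0.04,0.0013,0.005,0],[0.085,-0.04,0.0013,0.005,0],[0.085,-0.04,0.0013,0.005,0],[0.085,-0.04,0.0013,0.005,0],[0.085,-0.04,0.0013,0.005,0],[0.085,-0.04,0.0013,0.005,0],[0.085,-0.04,0.0013,0.005,0],[0.085,-0.04,0.0013,0.005,0],[0.085,-0.035,0.0013,0.005,0],[0.085,0,0,0.005,5.6],[0.085,0,0,0.005,5.6],[0.085,0,0,0,0]]])

```text
time_s: 5.68
tool_pos: [0.4868, -0.3029, 0.2309]
eef_rot: [-2.424, -1.997, 0.0]
wrist_force: [-0.5, 0.4, 0.2]
gripper_width: 0.996
grip_force: 0.0
```

Run:
```python
from h import *
p=wrist(); save(p,"w2.png")
P,m=pts(p); C=p["image"][m].astype(int); R,G,B=C.T; z=P[:,2]
red=(R>1.8*G)&(R>50)&(B<G*1.2)
k=red&near(P,(.488,-.3),.06)&(z>.033)&(z<.045); print("block",rect(P[k]),np.median(z[k]),k.sum())
k=near(P,(.489,-.305),.125)&(z>.0405)&(z<.05)&~red; print("rim",rect(P[k]),np.median(z[k]),k.sum())
```

```text
t 5.67 pos [ 0.4868 -0.3029  0.2309] yaw(tool y) -11.03 tilt [-0.001  0.001 -1.   ] w 85.1 grip 0.0 F [-0.5  0.4  0.2] q [-0.68  0.32  1.57 -0.    1.25 -0.48]
block (array([ 489.3, -303.3]), array([35.5, 61.7]), -11.7) 0.0402057579487719 2285
rim (array([ 489.4, -304.2]), array([158.3, 160.6]), -11.0) 0.042556510925848806 5220
```

View pics/w2.png

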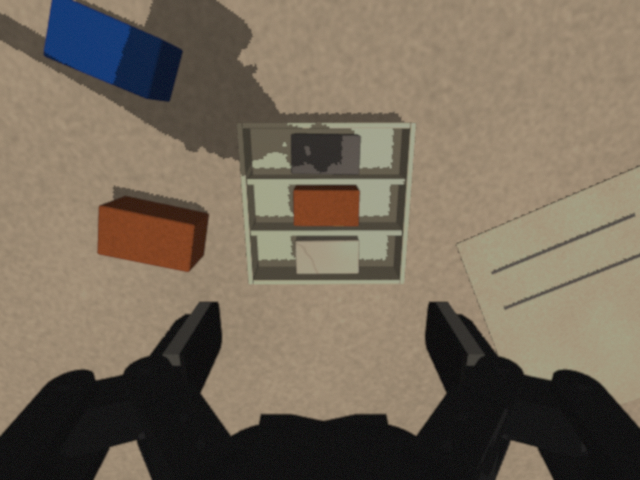

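The red block is centred in the middle lane at (326,205), within the tray as measured. Descending and gripping by its ends.

Request:
carry_out(moves=[[[0.085,0,0.0025,0.04,0.4],[0.085,0,0,0.04,0],[0.085,0,0,0.04,0],[0.085,0,0,0.04,0],[0.085,0,0,0.03,0],[0.085,0,0,0.02,0],[0.085,0,0,0.013,0],[0.085,0,0,0,0],[0.055,0,0,0,0],[0.055,0,0,0,0],[0.055,0,0,0,0],[0.055,0,0,0,0]]], newtons=40)

```text
time_s: 7.22
tool_pos: [0.4903, -0.3039, 0.0095]
eef_rot: [2.433, 1.984, 0.0]
wrist_force: [-1.3, 0.0, 5.8]
gripper_width: 0.743
grip_force: 45.6
```

Run:
```python
from h import *
st()
```

```text
t 7.22 pos [ 0.4903 -0.3039  0.0095] yaw(tool y) -11.61 tilt [ 0.001 -0.001 -1.   ] w 63.4 grip 45.6 F [-1.3  0.   5.8] q [-0.67  0.6   1.76 -0.    0.78 -0.47]
```

Request:
carry_out(moves=[[[0.055,0,0,-0.02,0],[0.055,0,0,-0.035,0],[0.055,0,0,-0.045,0],[0.055,0.04,-0.006,0,0],[0.055,0.04,-0.006,0,0],[0.055,0.04,-0.006,0,0],[0.055,0.04,-0.006,0,0],[0.055,0.041,-0.006,0,0],[0.055,0,0,0,9.8],[0.055,0,0,0,9.8],[0.055,0,0,0,9.8],[0.055,0,0,0,9.8],[0.055,0,0,0,9.8],[0.055,0,0,0,9.8],[0.055,0,0,0,9.8],[0.055,0,0,0,9.8],[0.055,0,0,0.05,0],[0.055,0,0,0.03,0],[0.055,0,0,0.01,0],[0.055,0,0,0,0]]])

```text
time_s: 9.72
tool_pos: [0.5006, -0.1005, 0.0182]
eef_rot: [-3.141, 0.001, 0.001]
wrist_force: [-0.2, 0.1, -1.7]
gripper_width: 0.742
grip_force: 45.0
```

Run:
```python
from h import *
st()
```

```text
t 9.72 pos [ 0.5006 -0.1005  0.0182] yaw(tool y) -90.03 tilt [-0.001  0.    -1.   ] w 63.4 grip 45.0 F [-0.2  0.1 -1.7] q [-0.33  0.53  1.9  -0.    0.71  1.24]
```

Request:
carry_out(moves=[[[0.055,0,0,0.008,0],[0.055,0,0,0.005,0],[0.055,0,0,0,0],[0.085,0,0,0,0],[0.085,0,0,0,0],[0.085,0,0,0,0],[0.085,0,0,-0.03,0],[0.085,0,0,-0.05,0],[0.085,0,0,-0.05,-10],[0.085,0,0,-0.05,-10],[0.085,0,0,0,-10],[0.085,0,0,0,-10],[0.085,0,0,0,-10],[0.085,0,0,0,-10],[0.085,0,0,0,-10],[0.085,0,0,0,-10],[0.085,0,0,0,-10],[0.085,0,0,0,0]]])

```text
time_s: 11.98
tool_pos: [0.5006, -0.1004, 0.1854]
eef_rot: [2.224, 2.219, -0.0]
wrist_force: [-0.1, -0.9, -0.3]
gripper_width: 0.995
grip_force: 0.0
```

Run:
```python
from h import *
p=wrist()
P,m=pts(p); C=p["image"][m].astype(int); R,G,B=C.T; z=P[:,2]
red=(R>1.8*G)&(R>50)&(B<G*1.2)
k=red&near(P,(.50,-.1),.06)&(z>.028)&(z<.041); print("block",rect(P[k]),np.percentile(z[k],[5,50,95]),k.sum())
```

```text
t 11.97 pos [ 0.5006 -0.1004  0.1854] yaw(tool y) -0.12 tilt [-0. -0. -1.] w 85.0 grip 0.0 F [-0.1 -0.9 -0.3] q [-0.33  0.28  1.76 -0.    1.1  -0.33]
block (array([499.9, -99.4]), array([33.7, 63.4]), -89.8) [0.03405556 0.03522841 0.03634776] 2829
```

Request:
carry_out(moves=[[[0.085,0.001,-0.0005,0.05,0],[0.085,0,0,0.05,0],[0.085,0,0,0.04,0],[0.085,0,0,0.02,0],[0.085,0,0,0.012,0],[0.085,0,0,0,0],[0.03,0,0,0,0],[0.03,0,0,0,0],[0.03,0,0,0,0],[0.03,0,0,0,0],[0.03,0,0,0,0],[0.03,0,0,-0.03,0],[0.03,0,0,-0.05,0],[0.03,0,0,-0.03,0],[0.03,0,0,0,0]]])

```text
time_s: 13.9
tool_pos: [0.502, -0.1, 0.1255]
eef_rot: [2.219, 2.218, 0.003]
wrist_force: [0.2, -0.1, -2.5]
gripper_width: 0.412
grip_force: 41.1
```

Run:
```python
from h import *
st(); go(.532,.077,.125,-.65)
```

```text
t 13.9 pos [ 0.502  -0.1     0.1255] yaw(tool y) -0.03 tilt [ 0.005 -0.002 -1.   ] w 35.2 grip 41.1 F [ 0.2 -0.1 -2.5] q [-0.33  0.36  1.82 -0.    0.95 -0.33]
t 13.9 pos [ 0.502  -0.1     0.1255] yaw(tool y) -0.03 tilt [ 0.005 -0.002 -1.   ] w 35.2 grip 41.1 F [ 0.2 -0.1 -2.5] q [-0.33  0.36  1.82 -0.    0.95 -0.33]
shift mm [177.1  30.    0.4] roll 0.6
```

Request:
carry_out(moves=[[[0.03,0.036,0.006,0,0.6],[0.03,0.036,0.006,0,0],[0.03,0.036,0.006,0,0],[0.03,0.036,0.006,0,0],[0.03,0.033,0.006,0,0],[0.03,0,0,0.03,0],[0.03,0,0,0,0]]])

```text
time_s: 14.78
tool_pos: [0.5284, 0.0776, 0.0902]
eef_rot: [-2.229, -2.207, 0.009]
wrist_force: [0.1, -1.4, -2.5]
gripper_width: 0.413
grip_force: 41.0
```

Run:
```python
from h import *
p=wrist(); save(p,"w3.png")
P,m=pts(p); C=p["image"][m].astype(int); R,G,B=C.T; z=P[:,2]
red=(R>1.8*G)&(R>50)&(B<G*1.2)
k=red&near(P,(.53,.077),.06)&(z>.09); print("block",rect(P[k]),np.percentile(z[k],[5,50,95]),k.sum())
blue=(B>1.5*R)&(B>40)
k=blue&near(P,(.53,.03),.06)&(z>.076); print("fixed",rect(P[k]),np.median(z[k]),k.sum())
q=env.camera("scene"); save(q,"s3.png",(270,210,470,390),3)
P,m=pts(q); C=q["image"][m].astype(int); R,G,B=C.T; z=P[:,2]
red=(R>1.8*G)&(R>50)&(B<G*1.2)
k=red&near(P,(.53,.077),.06)&(z>.07); print("block",k.sum(),P[k].min(0),P[k].max(0))
```

```text
t 14.78 pos [0.5284 0.0776 0.0902] yaw(tool y) -0.58 tilt [-0.008 -0.    -1.   ] w 35.3 grip 41.0 F [ 0.1 -1.4 -2.5] q [ 0.02  0.44  1.8  -0.    0.91  0.03]
block (array([528.7,  77.5]), array([35.4, 64.8]), 89.2) [0.10973858 0.11117464 0.1121397 ] 11754
fixed (array([518.8,  39.7]), array([56.3, 69.1]), 0.9) 0.08322100539358188 943
block 582 [0.51334121 0.0517524  0.08231554] [0.5522937  0.11122098 0.15790806]
```

View pics/s3.png

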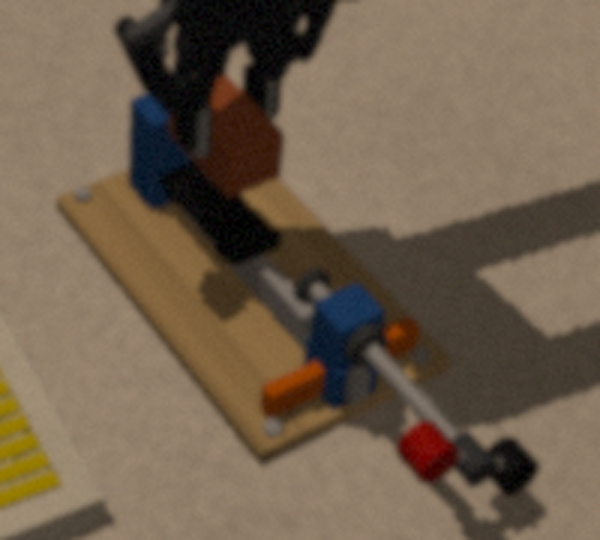

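The picture shows the held block (250,130) above the cradle, just left of the fixed jaw (150,150). The arm hasn't settled yet, so I'll let it.

Request:
carry_out(moves=[[[0.03,0,0,0.01,0],[0.03,0,0,0,0],[0.03,0,0,0,0]]])

```text
time_s: 15.25
tool_pos: [0.5319, 0.077, 0.0835]
eef_rot: [2.234, 2.209, 0.0]
wrist_force: [-1.0, -0.2, -2.2]
gripper_width: 0.413
grip_force: 41.0
```

Run:
```python
from h import *
p=wrist()
P,m=pts(p); C=p["image"][m].astype(int); R,G,B=C.T; z=P[:,2]
red=(R>1.8*G)&(R>50)&(B<G*1.2)
k=red&near(P,(.53,.077),.06)&(z>.08); print("block",rect(P[k]),np.percentile(z[k],[5,50,95]),k.sum())
blue=(B>1.5*R)&(B>40)
k=blue&near(P,(.532,.03),.035)&(z>.078)&(z<.088); print("fixed",rect(P[k]),np.median(z[k]),k.sum())
k=(C.max(1)<60)&near(P,(.53,.1),.03)&(z>.036)&(z<.05); print("cradle",rect(P[k]),k.sum())
k=blue&near(P,(.532,.2),.03)&(z>.066)&(z<.078); print("free",rect(P[k]),np.median(z[k]),k.sum())
```

```text
t 15.25 pos [0.5319 0.077  0.0835] yaw(tool y) -0.66 tilt [ 0. -0. -1.] w 35.2 grip 41.0 F [-1.  -0.2 -2.2] q [ 0.02  0.45  1.8  -0.    0.89  0.03]
block (array([532.1,  77.1]), array([35.6, 64.6]), 89.1) [0.1026118  0.10453938 0.10546063] 11821
fixed (array([531.4,  18.8]), array([14.2, 42. ]), -0.6) 0.08326807894415217 1491
cradle (array([532.5, 110.1]), array([21.3, 31.7]), -0.8) 2295
free (array([533.2, 194.5]), array([10.4, 28.9]), -0.5) 0.07287608425033307 2444
```

Request:
carry_out(moves=[[[0.03,0,0,0.015,0],[0.03,0,0,0.011,0],[0.03,0,0,0.002,0],[0.03,0,0,0.001,0],[0.03,0,0,0,0]]])

```text
time_s: 15.92
tool_pos: [0.5307, 0.0772, 0.0543]
eef_rot: [-2.233, -2.209, 0.002]
wrist_force: [-3.6, -0.6, 2.9]
gripper_width: 0.413
grip_force: 41.6
```

Request:
carry_out(moves=[[[0.03,-0.002,0,0,0],[0.03,-0.0015,0,0,0],[0.03,0,0,0,0],[0.03,0,0,0,0]]])

```text
time_s: 16.42
tool_pos: [0.532, 0.0736, 0.0542]
eef_rot: [2.234, 2.209, 0.0]
wrist_force: [0.2, 0.1, -1.5]
gripper_width: 0.414
grip_force: 41.1
```

Request:
carry_out(moves=[[[0.03,-0.001,0,0.0005,0],[0.03,-0.001,0,0.0005,0],[0.03,0,0,0,0],[0.03,0,0,0,0]]])

```text
time_s: 16.92
tool_pos: [0.5322, 0.0728, 0.0542]
eef_rot: [-2.234, -2.208, -0.003]
wrist_force: [-2.1, 5.3, 7.8]
gripper_width: 0.414
grip_force: 42.3
```

Request:
carry_out(moves=[[[0.06,0,0,0,0],[0.06,0,0,0,0],[0.06,0,0,0,0],[0.06,0,0,-0.03,0],[0.06,0,0,-0.05,0],[0.06,0,0,-0.04,0],[0,0.038,-0.01,0,0],[0,0.04,-0.01,0,0],[0,0.04,-0.01,0,0],[0,0.038,-0.008,0,0],[0,0,0,0,0],[0,0,0,0,0]]], newtons=30)

```text
time_s: 18.42
tool_pos: [0.4953, 0.2276, 0.1731]
eef_rot: [2.233, 2.21, -0.001]
wrist_force: [0.7, 0.3, 0.2]
gripper_width: -0.002
grip_force: 0.0
```

Run:
```python
from h import *
p=wrist(); save(p,"w4.png")
q=env.camera("top"); r=env.camera("scene")
for nm,pic in (("w",p),("top",q),("scene",r)):
  P,m=pts(pic); C=pic["image"][m].astype(int); R,G,B=C.T; z=P[:,2]
  red=(R>1.8*G)&(R>50)&(B<G*1.2)
  k=red&near(P,(.53,.073),.055)&(z>.06)&(z<.08); print(nm,"block",k.sum(),rect(P[k]) if k.sum()>9 else 0,np.percentile(z[k],[5,50,95]) if k.sum() else 0)
  k=(R>1.5*G)&(G>1.3*B)&near(P,(.53,.2),.06)&(z>.028)&(z<.037)&(R>90); print("lugs",k.sum(),rect(P[k]) if k.sum()>9 else 0)
```

```text
t 18.43 pos [0.4953 0.2276 0.1731] yaw(tool y) -0.59 tilt [-0.    -0.001 -1.   ] w -0.2 grip 0.0 F [0.7 0.3 0.2] q [ 0.3   0.34  1.7  -0.    1.1   0.32]
w block 0 0 0
lugs 798 (array([533.6, 202.9]), array([ 9.9, 99.5]), -0.5)
top block 379 (array([531.2,  72.3]), array([33.9, 64.1]), 88.6) [0.07125624 0.07469152 0.07760507]
lugs 100 (array([534.5, 202.6]), array([10.7, 97.3]), -0.5)
scene block 691 (array([534.4,  71.9]), array([36.4, 69.5]), 89.6) [0.06241534 0.07302146 0.07515102]
lugs 168 (array([534.4, 201.8]), array([13.3, 98.4]), -0.6)
```

View pics/w4.png

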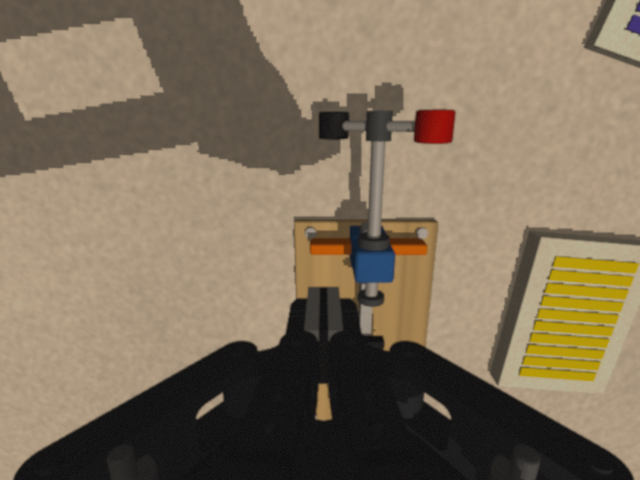

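The view shows the free jaw (373,255), its lugs (333/408,247) and the red knob (434,127). The closed fingers are still in front of the lug's rear face in height only. I'll check camera clearance over the knob before lowering.

Run:
```python
from h import *
p=wrist(); print(np.round(p["T_tool_cam"][:3,3],3))
P,m=pts(p); s=env.state()
# nearest things (gripper itself) in tool coordinates
T=p["T_tool_cam"]; Z=p["z_map"]; v,u=np.mgrid[0:480,0:640]; k=(Z>0)&(Z<.25)
X=np.c_[(u[k]-p["cx"])/p["fx"]*Z[k],(v[k]-p["cy"])/p["fy"]*Z[k],Z[k]]@T[:3,:3].T+T[:3,3]
for a in range(-120,40,10):
  i=(X[:,2]*1000>=a)&(X[:,2]*1000<a+10)&(np.hypot(X[:,0],X[:,1])<.12)
  if i.sum()>5: print(a,i.sum(),"y",np.round(np.percentile(X[i,1],[1,99]),3),"x",np.round(np.percentile(X[i,0],[1,99]),3))
C=p["image"][m].astype(int); R,G,B=C.T
k=(R>2.5*G)&near(P,(.55,.305),.06)&(P[:,2]>.06); print("knob",rect(P[k]),P[k].min(0),P[k].max(0))
```

```text
t 18.57 pos [0.4957 0.2271 0.1732] yaw(tool y) -0.7 tilt [-0. -0. -1.] w -0.1 grip 0.0 F [-0.2  0.3 -0.3] q [ 0.3   0.34  1.7  -0.    1.1   0.32]
[ 0.079  0.    -0.144]
-100 7529 y [-0.06  0.06] x [0.01  0.021]
-90 18259 y [-0.059  0.059] x [0.004 0.018]
-80 14358 y [-0.052  0.052] x [-0.008  0.018]
-70 7067 y [-0.045  0.045] x [-0.008  0.018]
-60 8305 y [-0.037  0.037] x [-0.008  0.014]
-50 2363 y [-0.03  0.03] x [-0.008  0.014]
-40 1290 y [-0.013  0.013] x [-0.01   0.012]
-30 962 y [-0.013  0.014] x [0.007 0.012]
-20 760 y [-0.013  0.013] x [0.007 0.012]
-10 200 y [-0.011  0.012] x [0.007 0.012]
knob (array([564.3, 302.9]), array([18.4, 21.5]), -0.7) [0.55345688 0.29365884 0.08238125] [0.57512205 0.31218144 0.09779999]
```

Request:
carry_out(moves=[[[0,0.003,-0.0085,0.04,0],[0,0,0,0.05,0],[0,0,0,0.04,0],[0,0,0,0.017,0],[0,0,0,0,0],[0,-0.004,0,0,0],[0,-0.004,0,0,0],[0,-0.004,0,0,0],[0,0,0,0,0]]])

```text
time_s: 19.75
tool_pos: [0.4872, 0.219, 0.0268]
eef_rot: [2.234, 2.208, 0.001]
wrist_force: [0.0, -0.1, -0.6]
gripper_width: 0.001
grip_force: 0.0
```

Request:
carry_out(moves=[[[0,-0.003,0,0,0],[0,-0.004,0,0,0],[0,-0.004,0,0,0],[0,-0.004,0,0,0]]])

```text
time_s: 20.25
tool_pos: [0.4869, 0.2072, 0.0267]
eef_rot: [-2.234, -2.205, -0.006]
wrist_force: [-3.0, 16.0, 1.9]
gripper_width: -0.004
grip_force: 7.9
```

Request:
carry_out(moves=[[[0,-0.006,0,0,0],[0,-0.006,0,0,0],[0,-0.006,0,0,0],[0,-0.006,0,0,0],[0,-0.006,0,0,0],[0,-0.006,0,0,0],[0,-0.004,0,0,0],[0,0,0,0,0]]])

```text
time_s: 21.25
tool_pos: [0.4864, 0.1666, 0.0267]
eef_rot: [-2.234, -2.206, -0.005]
wrist_force: [-2.1, 12.9, 1.4]
gripper_width: -0.001
grip_force: 6.5
```

Request:
carry_out(moves=[[[0,-0.002,0,0,0],[0,-0.002,0,0,0],[0,-0.001,0,0,0],[0,-0.001,0,0,0]]])

```text
time_s: 21.75
tool_pos: [0.4863, 0.161, 0.0267]
eef_rot: [-2.234, -2.206, -0.005]
wrist_force: [-2.4, 15.2, 1.5]
gripper_width: -0.001
grip_force: 7.6
```

Request:
carry_out(moves=[[[0,-0.001,0,0,0],[0,-0.001,0,0,0],[0,-0.001,0,0,0]]])

```text
time_s: 22.12
tool_pos: [0.4863, 0.158, 0.0267]
eef_rot: [-2.234, -2.206, -0.005]
wrist_force: [-2.8, 15.3, 2.3]
gripper_width: -0.003
grip_force: 7.6
```

Request:
carry_out(moves=[[[0,-0.001,0,0,0],[0,-0.001,0,0,0]]])

```text
time_s: 22.38
tool_pos: [0.4862, 0.156, 0.0266]
eef_rot: [-2.234, -2.206, -0.005]
wrist_force: [-2.5, 15.3, 0.9]
gripper_width: 0.003
grip_force: 7.6
```

Request:
carry_out(moves=[[[0,-0.001,0,0,0],[0,-0.001,0,0,0]]])

```text
time_s: 22.62
tool_pos: [0.4862, 0.154, 0.0266]
eef_rot: [-2.234, -2.206, -0.005]
wrist_force: [-1.2, 15.7, 1.3]
gripper_width: -0.002
grip_force: 7.9
```

Run:
```python
from h import *
st()
q=env.camera("top"); r=env.camera("scene")
for nm,pic in (("top",q),("scene",r)):
  P,m=pts(pic); C=pic["image"][m].astype(int); R,G,B=C.T; z=P[:,2]
  k=(R>2.5*G)&near(P,(.56,.245),.06)&(z>.06)&(R>90); print(nm,"knob",k.sum(),np.round(P[k].min(0),4),np.round(P[k].max(0),4))
  k=(B>1.5*R)&(B>40)&near(P,(.533,.14),.04)&(z>.064)&(z<.078); print("free",k.sum(),rect(P[k]) if k.sum()>5 else 0)
```

```text
t 22.62 pos [0.4862 0.154  0.0266] yaw(tool y) -0.73 tilt [ 0.001  0.004 -1.   ] w -0.2 grip 7.9 F [-1.2 15.7  1.3] q [0.17 0.52 1.9  0.01 0.72 0.18]Traceback (most recent call last):
  File "<stdin>", line 6, in <module>
    return umr_minimum(a, axis, None, out, keepdims, initial, where)
ValueError: zero-size array to reduction operation minimum which has no identity
```

Request:
carry_out(moves=[[[0,-0.001,0,0,0],[0,-0.001,0,0,0]]])

```text
time_s: 22.98
tool_pos: [0.4861, 0.1525, 0.0266]
eef_rot: [-2.234, -2.205, -0.006]
wrist_force: [-2.2, 19.6, 1.3]
gripper_width: -0.0
grip_force: 9.9
```

Request:
carry_out(moves=[[[0,-0.001,0,0,0]]])

```text
time_s: 23.1
tool_pos: [0.4861, 0.152, 0.0266]
eef_rot: [-2.234, -2.204, -0.007]
wrist_force: [-2.1, 22.4, 0.9]
gripper_width: 0.002
grip_force: 11.3
```

Request:
carry_out(moves=[[[0,0,0,0,0],[0,-0.0003,0,0,0],[0,0,0,0,0]]])

```text
time_s: 23.48
tool_pos: [0.4861, 0.1519, 0.0266]
eef_rot: [-2.234, -2.204, -0.007]
wrist_force: [-2.2, 22.0, -0.6]
gripper_width: 0.0
grip_force: 11.1
```

Request:
carry_out(moves=[[[0,-0.0005,0,0,0],[0,0,0,0,0],[0,0.004,0,0,0],[0,0.006,0,0,0],[0,0,0,-0.04,0],[0,0,0,-0.05,0],[0,0,0,-0.05,0],[0,0,0,-0.03,0],[0,0,0,0,0],[0,0,0,0,0]]])

```text
time_s: 24.72
tool_pos: [0.4854, 0.1571, 0.1955]
eef_rot: [-2.233, -2.209, 0.002]
wrist_force: [-0.3, 0.0, -0.4]
gripper_width: 0.001
grip_force: 0.0
```

```bash
cat > look.py <<'E'
from h import *
import sys
p=wrist(); r=env.camera("scene"); q=env.camera("top")
if len(sys.argv)>1: save(p,sys.argv[1]+"w.png"); save(r,sys.argv[1]+"s.png",(270,210,470,360),4)
for nm,pic in (("w",p),("scene",r),("top",q)):
  P,m=pts(pic); C=pic["image"][m].astype(int); R,G,B=C.T; z=P[:,2]
  k=(R>2.5*G)&near(P,(.53,.24),.09)&(z>.03)&(R>70); print(nm,"knob",k.sum(),rect(P[k]) if k.sum()>5 else 0,np.round(np.percentile(P[k],[1,99],axis=0),4).tolist() if k.sum() else 0)
  k=(B>1.5*R)&(B>40)&near(P,(.533,.14),.04)&(z>.064)&(z<.078)
  if k.sum()>50:
    g=np.linalg.lstsq(np.c_[P[k][:,1],np.ones(k.sum())],z[k],rcond=None)[0][0]
    print("free",k.sum(),rect(P[k]),"slope",round(g,3))
  k=(B>1.5*R)&(B>40)&near(P,(.531,.027),.04)&(z>.076)
  if k.sum()>50: print("fixed slope",round(np.linalg.lstsq(np.c_[P[k][:,1],np.ones(k.sum())],z[k],rcond=None)[0][0],3),rect(P[k]))
  k=(R>1.8*G)&(R<2.6*G)&(R>50)&near(P,(.53,.073),.05)&(z>.06)&(z<.08)
  if k.sum()>50: print("block",rect(P[k]))
  k=(C.max(1)<45)&near(P,(.495,.24),.04)&(z>.02)&(z<.06)
  if k.sum()>20: print("blk knob",rect(P[k]))
E
python3 look.py a
```

```text
t 24.73 pos [0.4854 0.1571 0.1955] yaw(tool y) -0.63 tilt [-0.001 -0.001 -1.   ] w 0.1 grip 0.0 F [-0.3  0.  -0.4] q [ 0.18  0.27  1.74 -0.    1.13  0.19]
w knob 940 (array([563.3, 239.9]), array([18.1, 21.1]), -0.2) [[0.5532, 0.2309, 0.0845], [0.5731, 0.2485, 0.0947]]
free 1103 (array([532.2, 139.3]), array([25.5, 28.5]), -0.5) slope -0.055
block (array([531.7,  75.3]), array([34.6, 58. ]), -90.0)
blk knob (array([509.6, 239.6]), array([18.2, 34.2]), -0.3)
scene knob 156 (array([567.4, 240. ]), array([19.5, 20.2]), 89.3) [[0.5595, 0.2307, 0.0812], [0.5768, 0.25, 0.0929]]
free 205 (array([535.4, 140.7]), array([26.4, 27.3]), -0.5) slope -0.027
fixed slope -0.047 (array([534.1,  27.5]), array([26. , 42.2]), -0.2)
block (array([533.7,  71.4]), array([35.4, 69. ]), 89.7)
blk knob (array([514.3, 241. ]), array([19.9, 38.8]), -0.4)
top knob 0 0 0
free 126 (array([531.2, 139.5]), array([26.9, 26.9]), -89.1) slope -0.018
fixed slope -0.014 (array([530.3,  25.5]), array([23.9, 42.7]), 0.7)
block (array([530.7,  73.1]), array([34. , 65.2]), 89.8)
```

View pics/aw.png

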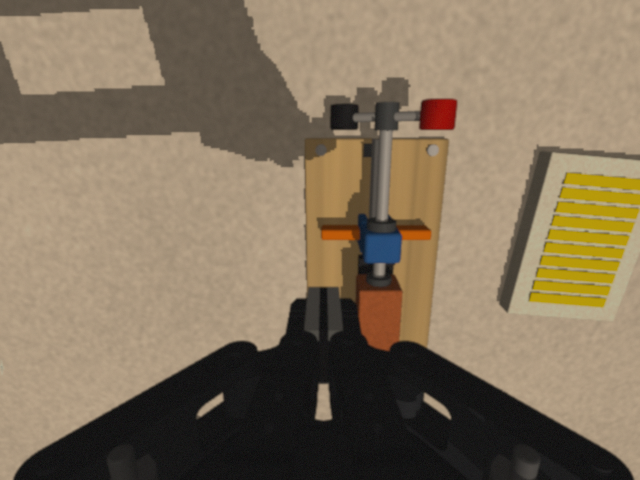

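The jaw holds its backward tilt (top slope −0.055 rad) with the pad on the block. The red knob is at (437,114) → world (0.563, 0.240). Next, closed fingers go on its far side.

Request:
carry_out(moves=[[[0,0.017,0.023,0,0],[0,0.017,0.023,0,0],[0,0.017,0.023,0,0],[0,0.017,0.023,0,0],[0,0.015,0.023,0,0],[0,0,0,0.05,0],[0,0,0,0.05,0],[0,0,0,0.018,0],[0,0,0,0,0],[0,0,0,0,0]]])

```text
time_s: 26.12
tool_pos: [0.6035, 0.2396, 0.08]
eef_rot: [2.233, 2.208, 0.004]
wrist_force: [0.3, 0.4, 0.8]
gripper_width: 0.003
grip_force: 0.0
```

Request:
carry_out(moves=[[[0,0,-0.006,0.004,0],[0,0,-0.006,0,0],[0,0,-0.004,0,0],[0,0,-0.004,-0.001,0],[0,0,-0.004,-0.002,0],[0,0,0,0,0]]])

```text
time_s: 26.88
tool_pos: [0.5797, 0.2399, 0.0785]
eef_rot: [2.232, 2.208, 0.005]
wrist_force: [5.4, 0.1, 5.2]
gripper_width: -0.002
grip_force: 3.1
```

```bash
python3 look.py
```

```text
t 26.88 pos [0.5797 0.2399 0.0785] yaw(tool y) -0.62 tilt [ 0.004  0.001 -1.   ] w -0.2 grip 3.1 F [5.4 0.1 5.2] q [ 0.28  0.56  1.6  -0.    0.98  0.29]
w knob 931 (array([560.2, 242.1]), array([15.1, 25.8]), 59.2) [[0.5543, 0.2301, 0.0829], [0.5707, 0.2489, 0.0907]]
blk knob (array([514.2, 241.3]), array([19.3, 39.2]), 0.3)
scene knob 0 0 0
fixed slope -0.035 (array([533.4,  28. ]), array([28.3, 41.8]), -1.4)
block (array([534.1,  71.3]), array([36.1, 68.2]), -89.5)
blk knob (array([515.2, 242.2]), array([18.7, 36.7]), -1.4)
top knob 31 (array([563.3, 231.5]), array([ 8.1, 19.5]), -14.6) [[0.5545, 0.2276, 0.078], [0.5728, 0.236, 0.0913]]
free 131 (array([531.3, 140. ]), array([26.7, 26.7]), -89.5) slope -0.042
fixed slope 0.017 (array([530.4,  25.5]), array([23.9, 42.7]), 0.7)
block (array([530.4,  73.9]), array([34. , 63.7]), -89.5)
blk knob (array([514.2, 239.2]), array([17.6, 38.1]), 4.0)
```

Force is radial: the tip is riding on the knob. I'll back off and go lower.

Request:
carry_out(moves=[[[0,0,0.008,0,0],[0,0,0.012,0,0],[0,0,0,0.012,0],[0,0,0,0.004,0],[0,0,0,0,0],[0,0,-0.007,0,0],[0,0,-0.006,0,0],[0,0,-0.003,0,0],[0,0,0,0,0]]])

```text
time_s: 28.15
tool_pos: [0.5834, 0.2397, 0.0622]
eef_rot: [2.232, 2.208, 0.004]
wrist_force: [4.6, 0.1, -0.2]
gripper_width: 0.001
grip_force: 2.2
```

```bash
python3 look.py | egrep -v "fixed|block|blk"
```

```text
t 28.15 pos [0.5834 0.2397 0.0622] yaw(tool y) -0.62 tilt [ 0.003  0.001 -1.   ] w 0.1 grip 2.2 F [ 4.6  0.1 -0.2] q [ 0.28  0.58  1.6  -0.    0.95  0.29]
w knob 1104 (array([560.8, 246.6]), array([12.7, 21. ]), -4.0) [[0.5506, 0.241, 0.089], [0.5706, 0.25, 0.0977]]
scene knob 0 0 0
top knob 0 0 0
free 129 (array([531. , 139.7]), array([26.8, 27.4]), -89.5) slope 0.018
```

Request:
carry_out(moves=[[[0,0,-0.004,-0.003,0],[0,0,-0.004,-0.003,0],[0,0,-0.004,-0.003,0],[0,0,-0.004,-0.003,0],[0,0,-0.004,-0.002,0],[0,0,-0.004,-0.002,0],[0,0,0,0,0]]])

```text
time_s: 29.18
tool_pos: [0.5575, 0.2396, 0.0774]
eef_rot: [-2.233, -2.209, 0.001]
wrist_force: [2.4, 0.4, 0.2]
gripper_width: -0.001
grip_force: 1.3
```

```bash
python3 look.py | egrep -v "fixed|block|blk"
```

```text
t 29.18 pos [0.5575 0.2396 0.0774] yaw(tool y) -0.62 tilt [-0.001 -0.    -1.   ] w -0.1 grip 1.3 F [2.4 0.4 0.2] q [ 0.29  0.54  1.65 -0.    0.96  0.3 ]
w knob 1480 (array([534.2, 243.8]), array([17.2, 21.5]), -0.0) [[0.5237, 0.2365, 0.0984], [0.5437, 0.25, 0.1061]]
scene knob 6 (array([534.8, 250.1]), array([ 3.8, 12.2]), -15.5) [[0.5285, 0.2468, 0.0883], [0.5411, 0.2505, 0.1028]]
free 176 (array([535.3, 141.4]), array([23.2, 27.4]), 1.3) slope -0.05
top knob 4 0 [[0.5238, 0.2305, 0.0947], [0.5281, 0.2317, 0.1021]]
free 130 (array([531.2, 139.9]), array([26.6, 27.2]), 89.8) slope -0.061
```

Request:
carry_out(moves=[[[0,0,-0.004,-0.001,0],[0,0,-0.004,0,0],[0,0,-0.004,0,0],[0,0,-0.004,0,0],[0,0,-0.004,0,0],[0,0,-0.003,0,0],[0,0,0,0,0]]])

```text
time_s: 30.2
tool_pos: [0.5346, 0.2399, 0.0783]
eef_rot: [-2.233, -2.209, 0.001]
wrist_force: [2.6, -0.4, 1.6]
gripper_width: 0.002
grip_force: 1.4
```

```bash
python3 look.py | egrep -v "fixed|block|blk"
```

```text
t 30.2 pos [0.5346 0.2399 0.0783] yaw(tool y) -0.62 tilt [-0.001 -0.    -1.   ] w 0.1 grip 1.4 F [ 2.6 -0.4  1.6] q [0.3  0.51 1.69 0.   0.94 0.31]
w knob 1682 (array([509.9, 242. ]), array([19.9, 23.8]), 67.8) [[0.5023, 0.2315, 0.0912], [0.5214, 0.25, 0.0994]]
scene knob 0 0 0
free 200 (array([535.6, 141.4]), array([26.7, 28. ]), -1.8) slope -0.054
top knob 23 (array([512.7, 232.3]), array([ 5.1, 19. ]), 3.2) [[0.5032, 0.2294, 0.0904], [0.5217, 0.2346, 0.0999]]
free 131 (array([531.3, 139.9]), array([26.8, 26.8]), 0.8) slope -0.045
```

Request:
carry_out(moves=[[[0,0,0.005,0,0],[0,0,0,-0.02,0],[0,0,0,-0.016,0],[0,0,-0.018,0,0],[0,0,-0.019,0,0],[0,0,0,0.008,0],[0,0,0,0.004,0],[0,0,0,0,0]]])

```text
time_s: 31.35
tool_pos: [0.5032, 0.2401, 0.1015]
eef_rot: [-2.234, -2.209, 0.001]
wrist_force: [0.1, 1.3, 0.2]
gripper_width: 0.001
grip_force: 0.0
```

Request:
carry_out(moves=[[[0,0,0,0.003,0],[0,0,0,0.003,0],[0,0,0,0.003,0],[0,0,-0.001,0.003,0],[0,0,0,0,0]]])

```text
time_s: 31.98
tool_pos: [0.4995, 0.24, 0.0898]
eef_rot: [-2.232, -2.207, 0.006]
wrist_force: [-4.9, 0.7, 4.3]
gripper_width: 0.004
grip_force: 3.2
```

```bash
python3 look.py | egrep -v "fixed|block|blk"
```

```text
t 31.98 pos [0.4995 0.24   0.0898] yaw(tool y) -0.64 tilt [-0.005 -0.001 -1.   ] w 0.3 grip 3.2 F [-4.9  0.7  4.3] q [0.32 0.46 1.75 0.   0.93 0.33]
w knob 877 (array([515.1, 241.1]), array([16.4, 20. ]), -89.4) [[0.5073, 0.2319, 0.0907], [0.5231, 0.2507, 0.1163]]
scene knob 52 (array([519.6, 238. ]), array([12.2, 14. ]), 58.0) [[0.5118, 0.2325, 0.0853], [0.5246, 0.2463, 0.098]]
free 205 (array([535.1, 141.5]), array([25.9, 28.5]), 1.4) slope -0.065
top knob 17 (array([509. , 221.5]), array([12.8, 37.6]), 59.3) [[0.5039, 0.203, 0.0895], [0.5222, 0.2356, 0.2249]]
free 127 (array([531.3, 140.1]), array([26.6, 26.8]), 89.8) slope -0.016
```

Request:
carry_out(moves=[[[0,0,-0.003,-0.008,0],[0,0,0,-0.014,0],[0,0,0.012,0,0],[0,0,0.009,0,0],[0,0,0,0.01,0],[0,0,0,0.004,0],[0,0,-0.001,0.003,0],[0,0,-0.001,0.003,0],[0,0,-0.001,0.003,0],[0,0,0,0,0]]])

```text
time_s: 33.38
tool_pos: [0.5172, 0.2402, 0.0893]
eef_rot: [2.233, 2.209, 0.0]
wrist_force: [1.2, -0.2, 3.3]
gripper_width: 0.003
grip_force: 1.5
```

```bash
python3 look.py | egrep -v "fixed|block|blk"
```

```text
t 33.38 pos [0.5172 0.2402 0.0893] yaw(tool y) -0.62 tilt [ 0. -0. -1.] w 0.2 grip 1.5 F [ 1.2 -0.2  3.3] q [ 0.31  0.48  1.72 -0.    0.94  0.32]
w knob 823 (array([503.4, 246.8]), array([15.6, 26.6]), 43.8) [[0.4961, 0.234, 0.086], [0.5165, 0.2524, 0.0935]]
scene knob 2 0 [[0.505, 0.2514, 0.075], [0.5106, 0.2514, 0.0763]]
free 206 (array([535.4, 142.7]), array([26.4, 27.9]), -5.7) slope -0.054
top knob 12 (array([503.4, 235.5]), array([4.9, 9.4]), -1.3) [[0.4987, 0.2329, 0.0805], [0.5078, 0.2379, 0.0944]]
free 128 (array([531.2, 140.3]), array([26.5, 26.6]), 0.4) slope -0.068
```

Request:
carry_out(moves=[[[0,0,-0.003,0.003,0],[0,0,-0.003,0.003,0],[0,0,-0.003,0.003,0],[0,0,-0.002,0.003,0],[0,0,0,0,0]]])

```text
time_s: 34.15
tool_pos: [0.5052, 0.24, 0.0768]
eef_rot: [-2.233, -2.209, 0.002]
wrist_force: [0.5, 0.4, 3.1]
gripper_width: 0.001
grip_force: 1.3
```

```bash
python3 look.py | egrep -v "fixed|block|blk"
```

```text
t 34.15 pos [0.5052 0.24   0.0768] yaw(tool y) -0.62 tilt [-0.001 -0.001 -1.   ] w 0.1 grip 1.3 F [0.5 0.4 3.1] q [ 0.32  0.49  1.75 -0.    0.9   0.33]
w knob 691 (array([497.3, 243.2]), array([18.6, 21.6]), -0.2) [[0.4865, 0.2347, 0.0721], [0.508, 0.2522, 0.0801]]
scene knob 2 0 [[0.5076, 0.2496, 0.0647], [0.5099, 0.2522, 0.0682]]
free 209 (array([535.2, 141.3]), array([26.2, 27.5]), 4.2) slope -0.094
top knob 10 (array([491.3, 234.2]), array([4.2, 8.1]), -55.4) [[0.4881, 0.2318, 0.0704], [0.4951, 0.237, 0.0801]]
free 127 (array([531.1, 140.1]), array([26.6, 26.7]), -89.3) slope -0.076
```

Request:
carry_out(moves=[[[0,0,-0.003,0.003,0],[0,0,-0.003,0.003,0],[0,0,-0.001,0.003,0],[0,0,-0.001,0.003,0],[0,0,0,0.003,0],[0,0,0,0.003,0],[0,0,0,0,0]]])

```text
time_s: 35.17
tool_pos: [0.4979, 0.2402, 0.059]
eef_rot: [-2.233, -2.209, 0.001]
wrist_force: [0.6, -0.5, 2.5]
gripper_width: -0.002
grip_force: 1.4
```

```bash
python3 look.py | egrep -v "fixed|blk"
```

```text
t 35.17 pos [0.4979 0.2402 0.059 ] yaw(tool y) -0.63 tilt [-0.001 -0.    -1.   ] w -0.1 grip 1.4 F [ 0.6 -0.5  2.5] q [ 0.32  0.51  1.78 -0.    0.85  0.34]
w knob 569 (array([493.3, 249.2]), array([10.6, 23.5]), 17.3) [[0.4832, 0.242, 0.0486], [0.5049, 0.2527, 0.0616]]
scene knob 2 0 [[0.5043, 0.236, 0.0536], [0.5051, 0.2364, 0.0568]]
free 210 (array([536. , 142.3]), array([24.8, 30.5]), -8.5) slope -0.071
block (array([533.9,  71.7]), array([35.3, 68.1]), 89.9)
top knob 6 (array([486.7, 233.7]), array([2.8, 5.7]), -55.9) [[0.4842, 0.2316, 0.0512], [0.4894, 0.2362, 0.0642]]
free 129 (array([531.2, 139.9]), array([26.2, 26.8]), 1.6) slope -0.022
block (array([530.5,  71.2]), array([33.6, 62.6]), -89.5)
```

Request:
carry_out(moves=[[[0,0,0,-0.01,0],[0,0,0,-0.04,0],[0,-0.02,-0.01,-0.05,0],[0,-0.04,-0.01,-0.05,0],[0,-0.02,0,-0.02,0],[0,0,0,0,0],[0,0,0,0,0]]])

```text
time_s: 36.2
tool_pos: [0.477, 0.1622, 0.227]
eef_rot: [-2.233, -2.208, 0.001]
wrist_force: [-0.0, 0.1, 0.1]
gripper_width: -0.002
grip_force: 0.0
```

```bash
python3 look.py b
```

```text
t 36.2 pos [0.477  0.1622 0.227 ] yaw(tool y) -0.65 tilt [-0.001  0.    -1.   ] w -0.2 grip 0.0 F [-0.   0.1  0.1] q [0.19 0.23 1.72 0.   1.2  0.2 ]
w knob 570 (array([494.1, 239.9]), array([18.4, 21.1]), -0.5) [[0.4836, 0.2308, 0.0549], [0.5038, 0.2491, 0.0632]]
free 901 (array([532. , 141.3]), array([25.2, 28.2]), 0.2) slope -0.079
fixed slope -0.841 (array([530.8,  37.5]), array([ 5.9, 23.1]), -3.4)
block (array([531.8,  71.4]), array([34.7, 65.4]), 89.5)
blk knob (array([526.6, 238. ]), array([ 1.6, 16.9]), -88.7)
scene knob 122 (array([497.9, 241.1]), array([17.6, 20.1]), 82.7) [[0.4894, 0.2313, 0.0505], [0.5062, 0.2503, 0.0622]]
free 208 (array([535.2, 141.5]), array([24.6, 27.2]), 1.0) slope -0.078
fixed slope -0.029 (array([534.3,  27.5]), array([27.1, 41.2]), 0.8)
block (array([534.,  71.]), array([35.2, 68.3]), 89.0)
top knob 0 0 0
free 129 (array([532.2, 140. ]), array([26.7, 28.6]), -0.6) slope -0.043
fixed slope -0.016 (array([530.5,  25.4]), array([23.9, 42.6]), 0.8)
block (array([530.6,  72.6]), array([33.7, 65.5]), -89.7)
```

View pics/bs.png

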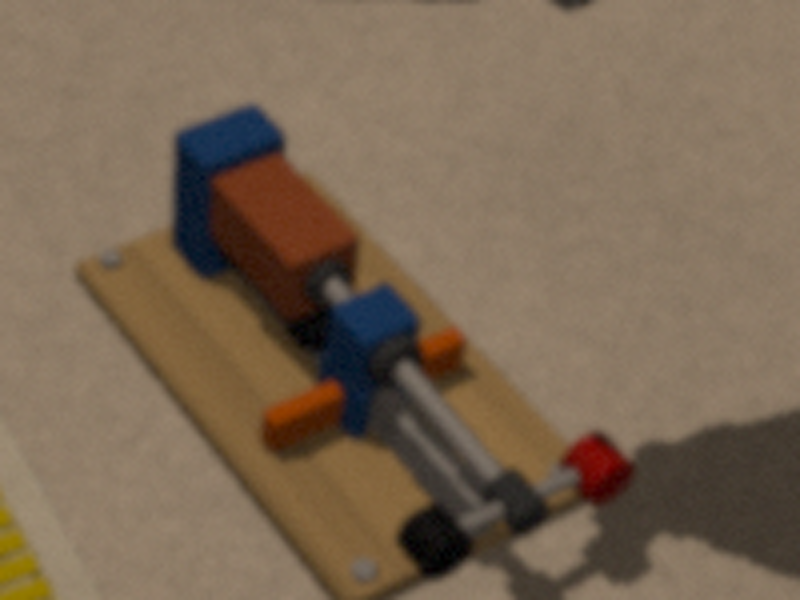

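View pics/bw.png

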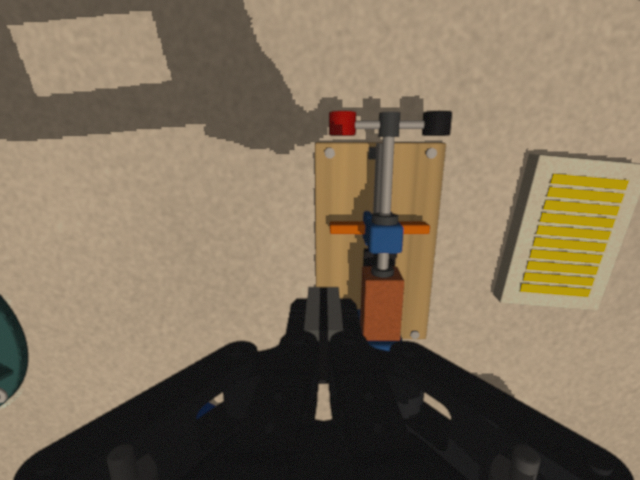

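The block is square against the fixed jaw (230,170 in the crop), the pad is on its end, and red has moved to the near side. One last measurement: tilt relative to the board, and hub height.

Run:
```python
from h import *
p=wrist(); P,m=pts(p); C=p["image"][m].astype(int); R,G,B=C.T; z=P[:,2]
def pl(k,n):
    A=np.c_[P[k][:,:2]-P[k][:,:2].mean(0),np.ones(k.sum())]; g=np.linalg.lstsq(A,z[k],rcond=None)[0]; print(n,k.sum(),"dz/dx,dz/dy",np.round(g[:2],3),"z",round(g[2],4))
blue=(B>1.5*R)&(B>40)
pl(blue&near(P,(.532,.1405),.011)&(z>.064)&(z<.08),"free top")
pl(near(P,(.532,.073),.026)&(abs(P[:,0]-.532)<.014)&(z>.068)&(z<.08)&(R>1.8*G),"block top")
pl((abs(P[:,0]-.5)<.025)&(abs(P[:,1]-.19)<.025)&(z<.016),"board")
for n,c in (("hub",(.533,.24)),("screw rear",(.533,.215)),("screw near",(.533,.175))):
    k=near(P,c,.006)&(z>.03); print(n,np.round(np.percentile(z[k],[50,90,99]),4))
for b in ("slate_mid","marble_mid","bottle"):
  q=env.camera("top"); d=env.cut_out(q,b); X,_=pts(q,d[0]["mask"]); print(b,round(d[0]["confidence"],2),np.round(np.median(X,0),3))
```

```text
t 36.35 pos [0.4768 0.1625 0.2263] yaw(tool y) -0.58 tilt [-0.002 -0.    -1.   ] w -0.1 grip 0.0 F [-0.1 -0.6  0. ] q [0.19 0.23 1.72 0.   1.2  0.2 ]
free top 468 dz/dx,dz/dy [-0.011 -0.056] z 0.0724
block top 1399 dz/dx,dz/dy [-0.  0.] z 0.0753
board 2473 dz/dx,dz/dy [-0.001  0.012] z 0.0114
hub [0.0607 0.0617 0.0629]
screw rear [0.0572 0.059  0.06  ]
screw near [0.3131 0.3177 0.3189]
slate_mid 0.55 [ 0.496 -0.251  0.04 ]
marble_mid 0.72 [ 0.479 -0.351  0.04 ]
bottle 0.58 [ 0.683 -0.116  0.127]
```

```bash
python3 -c "
from cell import env
print(env.job_done())"
```

```text
the job is handed in; nothing more can be done
None
```

The job is handed in. The brick-red specimen lies flat and square against the fixed jaw, the free jaw is tilted and bound at about 0.05 rad, and the handle was turned about 140° clockwise (screw at about 2.8 rad) and let go. The other two specimens and the bottle measure where they were, and the slide box was never touched.

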